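# Feel the gap of a spring gauge with the feeler blade that fits it

### The arm

A 6-joint arm with a two-finger parallel gripper is mounted at the origin on a cart in front of the work surface, level with it; the furniture and walls round the work are solid. World frame = base frame: x ahead of the robot, y to its left, z up, the work surface at z = 0. Lengths are in mm, angles in degrees, forces in N, time in s.
With the tool pointing down it reaches from about 350 to 850 mm from the base axis. Payload 8.1 kg.
Tool frame: the origin (TCP) lies midway between the tips of the shut fingers; the grasp point (between the pads) lies 19 mm behind it (hold_point_z is the distance from the TCP to the grasp point, in mm); z points along the fingers, y is the direction in which the jaws open and shut (so a half turn about z gives the same grasp; the last joint's range is limited). The gripper opens to 85 mm and grips with 20 to 120 N. Pads are 22 mm wide; open, the fingers measure 114 mm over their backs; the gripper's body (76 mm by 85 mm) begins 54 mm behind the grasp point. The pads swing forward as they close: fully open they stand 13 mm farther back than shut.
Start: joints at [-76.054, 7.471, 85.268, -0, 87.261, -4.893], TCP at [193.765, -567.856, 231.292] pointing down, gripper open.
Joint ranges: [-169.43, 169.43], [-51.17, 129.36], [1.28, 143.12], [-76.62, 256.62], [0, 156.53], [-152.29, 152.29]. Speed limits (degrees/s): [136.94, 136.94, 159.86, 180, 180, 180].

### API

Orientations are given as [roll, pitch, yaw] about the fixed x, y, z axes, in that order (R = Rz(yaw) Ry(pitch) Rx(roll)).
In Python, from bench import sense, snapshot, camera_params, hand_in, hold_point_z gives the robot as it stands.
- The arm moves only by the tool servo_tool, never from a script. Its argument "motion" is a list of rows, each a list of 7 numbers: the finger opening in mm, from 0 to 85.4, then the shift along the tool's x, y, z in mm, then the turn, a rotation vector about the tool's x, y, z in rad. A call has 1 to 10 rows; each row shifts and turns the pose as measured when the row begins, along the tool's axes as they then stand; what a row does not reach is not made up. A row lasts 1/10 s, in which the tool goes at most 50 mm and 8.59 degrees, less where a joint would pass 70% of its speed; a pose out of reach is approached as far as the arm can. A call with a gripper value outside its range is refused whole. The fingers move at their own pace and stop on an object; "force" is the grip in N (left out, the last holds). Time passes only in rows, so rows that do not move let the fingers close. It gives the time, the measured TCP pose, the force and the opening at its end, in the units of the state.
- sense(): the state, without advancing time (a new reading comes with each control period).
- snapshot(name): name is "side" or "top" or "wrist"; returns the picture (384x512x3 uint8, blue, green, red); there is no depth.
- camera_params(name): a dict with "fx", "fy", "cx", "cy" (pixels), "R" (3x3) and "t" (3): a world point X has camera coordinates R X + t; the wrist camera has in their place "tool_from_camera" (4x4, takes a point from camera to tool coordinates, whose origin is the TCP and whose axes are the flange's). Camera axes: x right, y down, z forward; pixel columns grow to the right and rows downward; lengths in mm; the calibration is good to about 2 mm. A picture is of the moment at which its call begins: read the wrist's pose just before it. camera_params takes no time and is no camera call.
- hand_in(): hands the job in, once; it reports no verdict.
The state is a dict: "time": time; "joint_pos": joint angles; "qd": joint speeds; "joint_efforts": joint torques, N m; "tool_pos": TCP position; "tcp_rot": TCP orientation; "ft_force": force on the tool from outside, world axes, zero at the start; "wrist_torque": the same for the moment, N m; "finger_gap": finger opening in mm.
Only numpy, scipy, OpenCV 4.12 (cv2) and the standard library are available. Lean on these libraries where they do the work, as an engineer would, in place of code of your own. Each camera call takes 0.05 s, during which the arm holds its last target. There are 200 camera calls.

### The job

Of the two steel feeler blades on the bench, take the one that fits between the cheeks of the gap gauge, lay its front end flat on the gauge's lower plate and slide it in under the sprung upper shoe until it drags snugly: the shoe should have risen about 2.5 mm; do not ram it in further. Leave the other blade, the tape measure and the cleaner bottle where they are, and finish still gripping the blade at that depth: do not let go of it.

Things in the scene. Friction and masses are not known exactly. Their poses are not given: they have to be found in the camera images.
- narrow_blade: The feeler blade that fits: bright steel strip 110 x 28 x 8 mm lying flat, with a dark upright grip tab near its rear end. Tab: 20 mm along x, 14 mm along y, from 8 to 48 mm above the underside. Origin: on the underside right below the tab's centre; x points along the strip to its free front end, z up; the strip spans x = -15 to +95 mm. About 0.14 kg.
- narrow_blade_tip (a point): Middle of the lower front edge of the narrow blade: 95 mm along +x from its origin, on the underside.
- wide_blade: The other feeler blade, 50 mm wide and otherwise the same (too wide for the gauge): leave it alone. Same origin and axes as the narrow blade.
- gauge: Gap gauge, fixed to the bench: base 130 x 90 x 10 mm; bright lower plate 34 mm wide, its flat top at z = 30 mm, from x = -65 to +35 mm; two grey cheeks, 36 mm apart inside, 60 mm outside, from x = -35 to +21 mm; bridge on top at z = 86 mm, guide pin of the shoe to 102 mm. Origin at bench level below the gap; z up; the blade goes in along the gauge's +x. Back wall at x = +21 mm.
- mouth (a point): Middle of the gap's mouth, level with the lower plate's top: x = -35, y = 0, z = 30 mm in the gauge's frame. The lower plate's 30 mm in front of it are open from above. The gap between lower plate and sprung shoe is 13 mm high at the mouth, narrows evenly to 3 mm at 40 mm depth and stays 3 mm to 52 mm depth.
- shoe (a joint): Lift of the sprung shoe in m: 0 at rest, at most 0.006. An 8 mm blade flat on the lower plate touches the shoe when its tip is 20 mm past the mouth; each 4 mm further lifts it 1 mm (2.5 mm at 30 mm depth). It presses with 2 N plus 1 N per mm of lift. Pushing in takes about 7 to 17 N at good depth, by friction, more if the blade is pressed down. Good: lift 1 to 4 mm.
- tape_measure: Yellow tape measure, 30 x 72 x 64 mm, standing on the bench; origin at the centre of its underside. Leave it alone.
- cleaner: Small brown cleaner bottle with a white cap, 46 mm across, 85 mm tall, standing upright; origin at the centre of its underside. Leave it alone.
There are look-alikes about, which are no part of the job. What is shaped like the narrow_blade but orange is not meant.

How it is judged (in metres and radians):
On the way, in this order (a step that is already met when the one before it is completed fails the run):
1. the narrow blade has been picked up by the gripper (height (world z) of narrow_blade above 0.02 m and contact force between the fingers and narrow_blade above 3 N), for 0.1 s.
2. the narrow blade's front end lies over the lower plate, pointing into the mouth, with the shoe not yet lifted (x of narrow_blade_tip in the frame of gauge between -0.066 and -0.01 m and z of narrow_blade_tip in the frame of gauge below 0.036 m and horizontal distance between narrow_blade_tip and mouth below 0.032 m and value of joint shoe below 0.0007 m), for 0.05 s.
At the end, for the whole second after the job is handed in: The gripper still holds the narrow blade, at rest; the blade lies flat on the lower plate (tip at most 2.5 mm above it, tilt under 0.12 rad) with its tip under the shoe, and the shoe is lifted by 1.0 to 4.0 mm. The wide blade, tape measure and cleaner bottle are within 20 mm of where they were (value of joint shoe between 0.001 and 0.004 m and x of narrow_blade_tip in the frame of gauge between -0.015 and 0.006 m and z of narrow_blade_tip in the frame of gauge below 0.0325 m and angle between narrow_blade's own z axis and vertical below 0.12 rad and contact force between narrow_blade and gauge above 1.5 N and contact force between the fingers and narrow_blade above 3 N and linear speed of narrow_blade below 0.01 m/s and distance of each of wide_blade, tape_measure, cleaner from where it was at the start of the episode below 0.02 m); the arm keeps its last pose, push and grip.
It fails at once if the blade was rammed in: the shoe lifted by more than 4.7 mm (value of joint shoe above 0.0047 m).
It fails at once if the wide blade, the tape measure or the cleaner bottle was displaced by more than 20 mm (distance of any of wide_blade, tape_measure, cleaner from where it was at the start of the episode above 0.02 m).
It also fails if it takes over 42 s, if anything falls off the work surface, if the arm or the gripper's body presses on something with over 40 N, if the wrist force passes 120 N, or if a joint passes its speed limit or range.

## Working session

There is one attempt and no reset: what is moved stays moved. The work goes in short steps, Python scripts to look and compute and a tool call to move; the robot and the scene stay as the last step left them, time stands still between calls to the robot, and variables do not carry over. Pictures are saved under pics/ and viewed, about 8 in all and at most 12, crops included, and the job is handed in when it is done.

Besides the shell and the picture viewer there is one more tool, called after "Request:" as name([rows], argument=value, ...), one row to a line, values as JSON. servo_tool: Moves the arm, as the interface text tells. Its arguments: {"type":"object","properties":{"motion":{"type":"array"},"force":{"type":"number"}},"required":["motion"]}

```bash
mkdir -p pics; ls; python3 - <<'E'
from bench import *
import cv2,numpy as np
s=sense();print({k:np.round(v,3) for k,v in s.items()});print(hold_point_z if not callable(hold_point_z) else hold_point_z())
a=snapshot("top");b=snapshot("side")
cv2.imwrite("pics/top.png",a);cv2.imwrite("pics/side.png",b)
for n in("top","side","wrist"):print(n,camera_params(n))
E
```

```text
pics
{'time': np.float64(0.0), 'joint_pos': array([-7.6054e+01,  7.5140e+00,  8.5328e+01, -2.0000e-03,  8.7262e+01,
       -4.8940e+00]), 'qd': array([ 0.127,  0.011,  0.016, -0.002, -0.098, -0.021]), 'joint_efforts': array([ 2.0000e-03, -5.6940e+01, -5.0055e+01, -0.0000e+00,  1.5000e-02,
       -0.0000e+00]), 'tool_pos': array([ 193.621, -567.333,  230.271]), 'tcp_rot': array([-1.79897e+02, -7.00000e-03,  1.88390e+01]), 'ft_force': array([-0.188,  0.391, -0.278]), 'wrist_torque': array([ 0.028, -0.023,  0.037]), 'finger_gap': np.float64(85.114)}
18.700000000000003
top {'fx': 370.35032575007864, 'fy': 370.35032575007864, 'cx': 250.5409899075786, 'cy': 190.73106187689203, 'R': array([[-5.75020876e-05, -9.99990506e-01,  4.35717384e-03],
       [-9.92395287e-01, -4.79268120e-04, -1.23090882e-01],
       [ 1.23091802e-01, -4.33111676e-03, -9.92385837e-01]]), 't': array([-56.208512  , 506.88514436, 838.30588182])}
side {'fx': 420.88191186835235, 'fy': 420.88191186835235, 'cx': 253.74645096102967, 'cy': 194.30759434791065, 'R': array([[ 0.99265668, -0.12090789, -0.00374145],
       [-0.04973343, -0.37972721, -0.9237607 ],
       [ 0.11026923,  0.9171633 , -0.38295192]]), 't': array([-506.52210592,   62.82727612,  895.45045808])}
wrist {'fx': 277.77841935639924, 'fy': 277.77841935639924, 'cx': 251.80895098664973, 'cy': 195.91416673199026, 'tool_from_camera': array([[-6.65493142e-04, -9.55390537e-01, -2.95344677e-01,
         7.52252377e+01],
       [ 9.99999533e-01, -8.42641862e-04,  4.72530034e-04,
        -4.87823763e-01],
       [-7.00320511e-04, -2.95344225e-01,  9.55390652e-01,
        -1.42307422e+02],
       [ 0.00000000e+00,  0.00000000e+00,  0.00000000e+00,
         1.00000000e+00]])}
```

View pics/top.png

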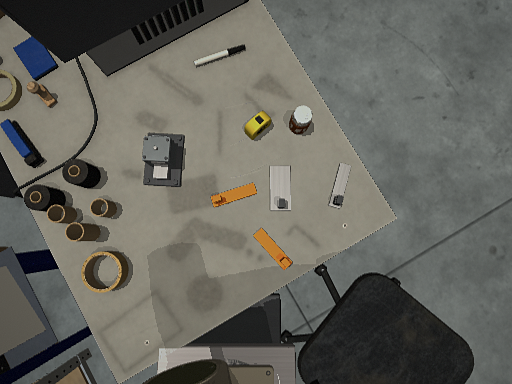

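View pics/side.png

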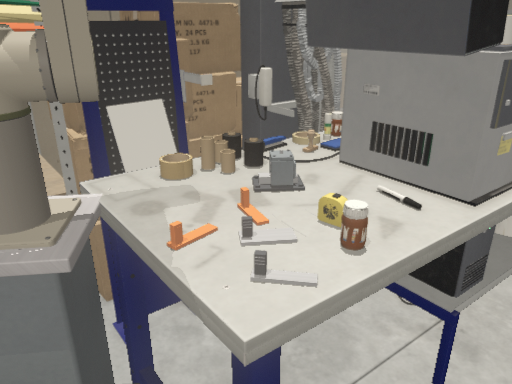

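The top view shows the narrow blade at about (340,186) with its tab at (337,200). The wide blade is at (280,188). The gauge is at (163,160), with its bright plate at (160,172) facing the robot. The side view agrees: the narrow blade is the nearest strip at (285,275).

```bash
cat > h.py <<'E'
from bench import *
import cv2,numpy as np
def ray(p,n,z,T=None):
    c=camera_params(n)
    d=np.array([(p[0]-c["cx"])/c["fx"],(p[1]-c["cy"])/c["fy"],1.])
    if n=="wrist":
        M=T@c["tool_from_camera"]; R=M[:3,:3]; o=M[:3,3]; d=R@d
    else:
        R=np.array(c["R"]);o=-R.T@c["t"];d=R.T@d
    return o+d*(z-o[2])/d[2]
def proj(X,n,T=None):
    c=camera_params(n)
    if n=="wrist":
        M=np.linalg.inv(T@c["tool_from_camera"]);q=M[:3,:3]@X+M[:3,3]
    else: q=np.array(c["R"])@X+c["t"]
    return np.array([c["fx"]*q[0]/q[2]+c["cx"],c["fy"]*q[1]/q[2]+c["cy"]])
def toolT():
    from scipy.spatial.transform import Rotation as Ro
    s=sense();M=np.eye(4);M[:3,:3]=Ro.from_euler("xyz",s["tcp_rot"],degrees=True).as_matrix();M[:3,3]=s["tool_pos"];return M
E
python3 - <<'E'
from h import *
a=cv2.imread("pics/top.png");hsv=cv2.cvtColor(a,cv2.COLOR_BGR2HSV)
for p in[(342,180),(280,180),(160,172),(310,180),(220,150)]:print(p,a[p[1],p[0]],hsv[p[1],p[0]])
A=cv2.resize(a[120:220,130:230],None,fx=5,fy=5,interpolation=cv2.INTER_CUBIC)
B=cv2.resize(a[150:220,310:370],None,fx=5,fy=5,interpolation=cv2.INTER_CUBIC)
im=np.zeros((500,800,3),np.uint8);im[:500,:500]=A;im[:350,500:800]=B
cv2.imwrite("pics/crop.png",im)
E
```

```text
(342, 180) [150 159 162] [ 23  19 162]
(280, 180) [165 172 176] [ 19  16 176]
(160, 172) [171 178 184] [ 16  18 184]
(310, 180) [127 140 144] [ 23  30 144]
(220, 150) [108 121 124] [ 24  33 124]
```

View pics/crop.png

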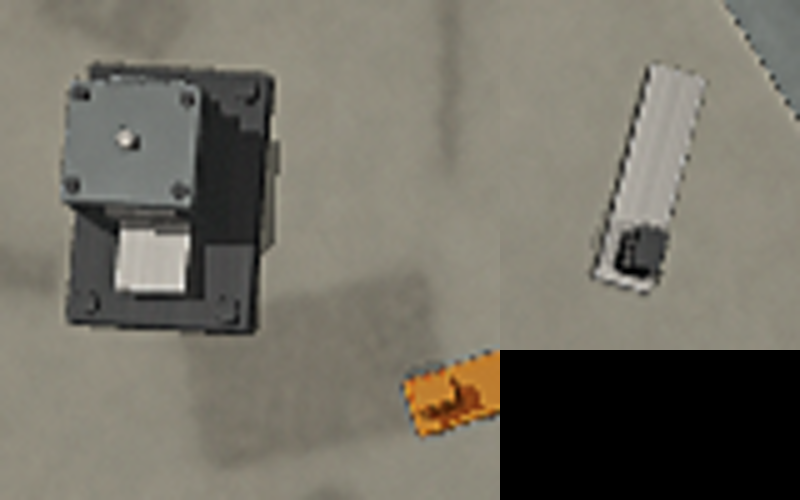

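The crop shows the bright lower plate with corners at about (118,228), (188,235), (184,293) and (113,288). The blade's corners are at about (650,65), (705,82), (655,293) and (592,278). I'll turn these into world positions.

```bash
python3 - <<'E'
from h import *
a=cv2.imread("pics/top.png")
def P(l,ox,oy,z):return np.array([ray((x/5-.4+ox,y/5-.4+oy),"top",z) for x,y in l])
def rep(n,q):
    q=q[:,:2];print(n,"c",q.mean(0).round(1),"sides",[round(float(np.hypot(*(q[i]-q[i-1]))),1) for i in range(4)])
    for i,j in((3,0),(2,1)):
        d=q[j]-q[i];print("  ang",np.degrees(np.arctan2(d[1],d[0])).round(1))
B=P([(650,65),(705,82),(655,293),(592,278)],210,150,8);rep("blade",B)
rep("plate",P([(118,226),(188,233),(184,293),(113,288)],130,120,30))
rep("bridge",P([(68,82),(202,85),(195,210),(62,203)],130,120,86))
rep("base",P([(88,64),(272,70),(257,332),(66,322)],130,120,10))
print("pin",P([(127,138)],130,120,102))
# subpixel strip masks for blade
hsv=cv2.cvtColor(a,cv2.COLOR_BGR2HSV)
m=((hsv[...,1]<25)&(hsv[...,2]>145)).astype(np.uint8)
for c in cv2.findContours(m,0,2)[0]:
    (cx,cy),wh,an=cv2.minAreaRect(c)
    if cv2.contourArea(c)>80 and cy>100 and cy<230:
        q=np.array([ray(p,"top",30 if cx<200 else 8)[:2] for p in cv2.boxPoints(((cx,cy),wh,an))])
        print((cx,cy),q.round(1).tolist(),q.mean(0))
        X=np.array([ray(p[0],"top",8)[:2] for p in c.astype(float)])
E
```

```text
blade c [ 523. -272.] sides [108.7, 27.9, 106.6, 30.9]
  ang -16.6
  ang -14.9
plate c [552.6 158.6] sides [29.8, 33.4, 28.8, 33.6]
  ang -2.7
  ang -2.2
bridge c [594.8 155. ] sides [55.1, 60.0, 57.0, 59.2]
  ang -0.7
  ang -1.6
base c [587.7 154.7] sides [127.9, 90.3, 129.7, 92.2]
  ang -2.8
  ang -1.9
pin [[593.9251465  153.04065419 102.        ]]
(280.0, 187.5) [[570.5, -103.5], [570.5, -152.2], [465.7, -150.9], [465.7, -102.9]] [ 518.08144344 -127.37443516]
(160.0, 171.5) [[566.0, 175.0], [566.0, 141.9], [539.6, 141.1], [539.6, 174.1]] [552.82736592 158.02483497]
(339.75103759765625, 184.93362426757812) [[475.8, -244.2], [579.9, -274.7], [572.9, -300.2], [469.0, -269.5]] [ 524.41951934 -272.15234431]
(302.5, 113.5) [[724.5, -164.2], [724.6, -206.5], [681.0, -205.6], [680.9, -163.6]] [ 702.76186319 -184.96459157]
```

Request:
servo_tool([
  [50,37,-19.5,9,0,0,0],
  [50,37,-19.5,9,0,0,0],
  [50,37,-19.5,9,0,0,0],
  [50,37,-19.5,9,0,0,0],
  [50,37,-19.5,9,0,0,0],
  [50,37,-19.5,9,0,0,0],
  [50,37,-19.5,9,0,0,0],
  [50,37,-19.5,9,0,0,0],
  [50,37,-19.5,9,0,0,0],
  [50,37,-19.5,9,0,0,0],
])

```text
time: 1.1
tool_pos: [485.8, -255.2, 133.9]
tcp_rot: [-179.8, 0.2, 18.3]
ft_force: [-0.5, -0.7, -0.2]
finger_gap: 49.8
```

Request:
servo_tool([
  [50,0,0,0,0,0,0.123],
  [50,0,0,0,0,0,0.123],
  [50,0,0,0,0,0,0.123],
  [50,0,0,0,0,0,0.123],
  [50,0,0,0,0,0,0.12],
  [50,0,0,0,0,0,0],
])

```text
time: 1.7
tool_pos: [487.1, -246.4, 128.2]
tcp_rot: [-179.7, 0.8, -17.6]
ft_force: [-0.1, -0.5, -0.3]
finger_gap: 50.1
```

```bash
python3 - <<'E'
from h import *
T=toolT();a=snapshot("wrist");np.save("T1.npy",T);cv2.imwrite("pics/w1.png",a);print(sense()["tool_pos"],sense()["tcp_rot"],sense()["finger_gap"])
for X in([485,-261,8],[485,-261,48],[576,-288,8]):print(proj(np.array(X),"wrist",T))
E
```

```text
[ 487.06354387 -246.33627574  128.10237276] [-179.67228975    0.77094115  -17.32488762] 50.356054180939125
[267.62681665 186.12316894]
[269.94112505 199.16981135]
[267.49124493  81.47586654]
```

View pics/w1.png

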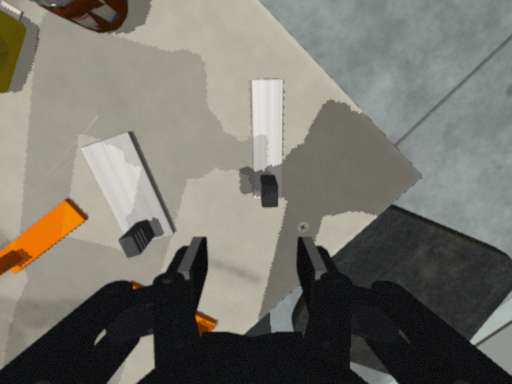

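The wrist view confirms the narrow blade: its tip is at (267.5,79), where (267.5,81.5) was predicted, and the tab is at (269,190). The prediction was right to within 1–2 mm.

```bash
python3 - <<'E'
from h import *
a=cv2.imread("pics/w1.png");T=np.load("T1.npy")
hsv=cv2.cvtColor(a,cv2.COLOR_BGR2HSV)
g=cv2.cvtColor(a,cv2.COLOR_BGR2GRAY)
m=[]
for y in range(84,132,4):
    r=g[y,235:300].astype(float); i=np.flatnonzero(r>200)+235
    m.append(((i.min()+i.max())/2,y,i.max()-i.min()+1))
P=np.array([ray(p[:2],"wrist",8,T) for p in m])
vx,vy,x0,y0=cv2.fitLine(P[:,:2].astype(np.float32),cv2.DIST_L2,0,.01,.01).ravel();d=np.array([vx,vy])*np.sign(vx)
print([q[2] for q in m],"yaw",np.degrees(np.arctan2(d[1],d[0])))
tip=ray((267.5,78.5),"wrist",8,T)[:2];c=np.array([x0,y0]);tip=c+d*((tip-c)@d);o=tip-95*d
print("tip",tip,"orig",o,"tabtop c",ray((269.5,197),"wrist",48,T))
L=T[:3,:3].T@(np.array([*o,11.5])-T[:3,3]);print("tool delta",L)
E
```

```text
[np.int64(30), np.int64(30), np.int64(30), np.int64(29), np.int64(29), np.int64(29), np.int64(29), np.int64(29), np.int64(29), np.int64(29), np.int64(29), np.int64(29)] yaw -15.946029
tip [ 578.52479501 -287.90411117] orig [ 487.18030496 -261.80459525] tabtop c [ 486.95292629 -261.19107019   48.        ]
tool delta [  6.27188112  15.36798625 116.52599836]
```

Request:
servo_tool([
  [50,6,15,10,0,0.013,-0.02],
  [50,0,0,15,0,0,0],
  [50,0,0,15,0,0,0],
  [50,0,0,15,0,0,0],
  [50,0,0,10,0,0,0],
  [50,0,0,0,0,0,0],
])

```text
time: 2.35
tool_pos: [487.2, -260.3, 56.9]
tcp_rot: [-179.6, 0.2, -15.5]
ft_force: [-0.6, 0.2, 0.0]
finger_gap: 50.2
```

```bash
python3 - <<'E'
from h import *
T=toolT();print(sense()["tool_pos"],sense()["tcp_rot"],T[:3,:3].T@(np.array([486.7,-261.5,11.5])-T[:3,3]))
E
```

```text
[ 487.19843187 -260.29395089   56.94275933] [-179.57510329    0.18585788  -15.48846356] [-1.08530998e-02  1.63231379e+00  4.54321780e+01]
```

Request:
servo_tool([
  [50,0,1.5,12,-0.006,0.003,0.01],
  [50,0,0,12,0,0,0],
  [50,0,0,12,0,0,0],
  [50,0,0,4,0,0,0],
  [50,0,0,0,0,0,0],
])

```text
time: 2.85
tool_pos: [487.0, -261.3, 13.5]
tcp_rot: [-179.9, 0.0, -16.1]
ft_force: [0.0, 0.3, -0.5]
finger_gap: 50.4
```

Request:
servo_tool([
  [5,0,0,1,0,0,0],
  [5,0,0,0,0,0,0],
  [5,0,0,0,0,0,0],
  [5,0,0,0,0,0,0],
  [5,0,0,0,0,0,0],
  [5,0,0,0,0,0,0],
], force=60)

```text
time: 3.45
tool_pos: [487.9, -262.0, 13.9]
tcp_rot: [-180.0, -0.1, -16.1]
ft_force: [0.3, -0.6, -1.2]
finger_gap: 13.5
```

Request:
servo_tool([
  [5,0,0,-5,0,0,0],
  [5,0,0,-10,0,0,0],
  [5,0,0,-15,0,0,0],
  [5,0,0,-20,0,0,0],
  [5,0,0,-20,0,0,0],
  [5,0,0,-15,0,0,0],
  [5,0,0,0,0,0,0],
])

```text
time: 4.15
tool_pos: [488.4, -262.3, 108.2]
tcp_rot: [180.0, -0.3, -16.1]
ft_force: [0.3, -0.2, -2.1]
finger_gap: 12.9
```

```bash
python3 - <<'E'
from h import *
T=toolT();s=sense();print(s["tool_pos"],s["tcp_rot"],s["ft_force"],s["finger_gap"],T[:3,:3].T@(np.array([425,163,105])-T[:3,3]))
E
```

```text
[ 488.36414521 -262.34385994  108.189921  ] [179.96873272  -0.26232322 -16.06585152] [ 0.26727915 -0.23791724 -2.07665611] 12.94390336722262 [-178.61264519 -391.19745992    2.15870515]
```

Request:
servo_tool([
  [5,-10,-20,0,0,0,0],
  [5,-18,-35,0,0,0,0],
  [5,-18,-39,0,0,0,0],
  [5,-18,-39,0,0,0,0],
  [5,-18,-39,0,0,0,0],
  [5,-18,-39,0,0,0,0],
  [5,-18,-39,0,0,0,0],
  [5,-18,-39,0,0,0,0],
  [5,-18,-39,0,0,0,0],
  [5,-15,-35,0,0,0,0],
])

```text
time: 5.15
tool_pos: [425.8, 141.5, 108.8]
tcp_rot: [179.9, -0.8, -16.6]
ft_force: [1.1, 0.3, -1.6]
finger_gap: 13.3
```

Request:
servo_tool([
  [5,-5,-15,0,0,0,-0.06],
  [5,0,0,0,0,0,-0.08],
  [5,0,0,0,0,0,-0.07],
  [5,0,0,0,0,0,-0.035],
  [5,0,0,0,0,0,0],
  [5,0,0,0,0,0,0],
])

```text
time: 5.75
tool_pos: [422.4, 164.2, 108.5]
tcp_rot: [179.8, -0.8, -1.6]
ft_force: [0.7, -0.2, -0.7]
finger_gap: 13.4
```

```bash
python3 - <<'E'
from h import *
T=toolT();s=sense();print(s["tool_pos"],s["tcp_rot"],s["ft_force"],s["finger_gap"])
a=snapshot("wrist");b=snapshot("side");np.save("T2.npy",T);cv2.imwrite("pics/w2.png",a);cv2.imwrite("pics/s2.png",b)
cv2.imwrite("pics/s2c.png",cv2.resize(b[110:250,170:370],None,fx=4,fy=4,interpolation=cv2.INTER_CUBIC))
E
```

```text
[422.35218107 164.1828942  108.5197089 ] [179.8001562   -0.753237    -1.57315787] [ 0.66058401 -0.19162049 -0.67396009] 13.445495582392649
```

View pics/w2.png

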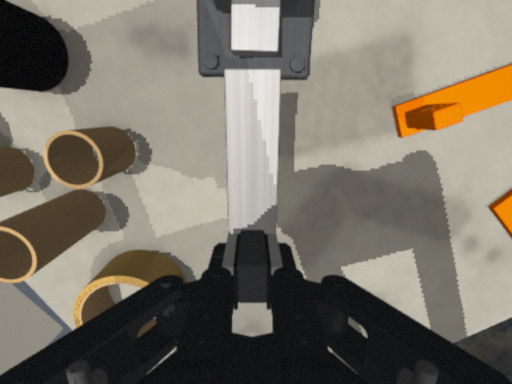

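View pics/s2c.png

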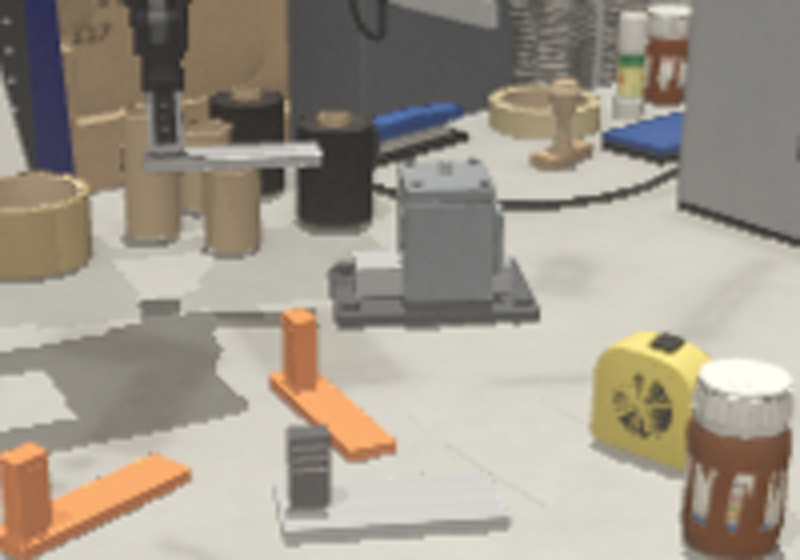

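The wrist view shows the blade level, with its front edge at row ~68, columns 225–280. The gauge's plate is directly ahead, its front edge at row ~50, columns 231–280, and the gauge base spans columns 198–311. The side view shows the blade held flat and clear of everything.

```bash
python3 - <<'E'
from h import *
a=cv2.imread("pics/w2.png");T=np.load("T2.npy");g=cv2.cvtColor(a,cv2.COLOR_BGR2GRAY).astype(float)
def edges(y,lo,hi):
    d=np.diff(cv2.GaussianBlur(g[y:y+1],(3,1),0)[0]); 
    l=lo+np.argmax(d[lo:(lo+hi)//2]); h=(lo+hi)//2+np.argmin(d[(lo+hi)//2:hi]); return l+.5,h+.5
def fit(rows,lo,hi,z,n):
    L=[];
    for y in rows:
        l,r=edges(y,lo,hi);L.append((ray((l,y),"wrist",z,T)[:2],ray((r,y),"wrist",z,T)[:2]))
    L=np.array(L);c=L.mean(1).astype(np.float32)
    vx,vy,x,y=cv2.fitLine(c,cv2.DIST_L1,0,.01,.01).ravel();s=np.sign(vx)
    print(n,"width",np.hypot(*(L[:,0]-L[:,1]).T).round(1),"yaw",np.degrees(np.arctan2(s*vy,s*vx)).round(2),"pt",x,y); return np.array([x,y]),np.array([vx,vy])*s
fit(range(80,220,10),215,295,103,"blade")
fit(range(4,48,4),220,292,30,"plate")
fit(range(55,66,3),190,325,10,"base")
for z in(101,103,105):print("tip",ray((252.5,69),"wrist",z,T))
print("plate front",ray((255.5,51),"wrist",30,T),"base front",ray((254.5,77),"wrist",10,T))
for x in(198,311):print("base corner",ray((x,75),"wrist",10,T))
E
```

```text
blade width [26.9 27.1 27.4 27.1 26.9 27.1 26.9 27.2 26.9 26.6 26.9 26.6 26.9 21.5] yaw -1.91 pt 476.65576 162.75752
plate width [33.2 34.  34.1 33.6 33.7 33.8 33.9 34.  33.5 33.6 33.7] yaw -3.49 pt 556.8061 158.49164
base width [70.3 70.5 54.8 55.7] yaw -50.91 pt 536.50336 156.22119
tip [517.08500992 161.45815375 101.        ]
tip [516.79935251 161.47850886 103.        ]
tip [516.51369509 161.49886396 105.        ]
plate front [539.09573356 158.24378658  30.        ] base front [524.11630031 159.08348675  10.        ]
base corner [526.86261166 204.44502129  10.        ]
base corner [524.34583146 113.58020427  10.        ]
```

Request:
servo_tool([
  [5,5,0.5,0,-0.003,-0.011,0.008],
  [5,10,0.6,0,0,0,0],
  [5,10,0,0,0,0,0],
  [5,8,0,0,0,0,0],
  [5,2,0,0,0,0,0],
  [5,0,0,0,0,0,0],
])

```text
time: 6.45
tool_pos: [461.7, 160.9, 108.7]
tcp_rot: [179.6, -0.1, -2.3]
ft_force: [-0.3, -0.7, -1.4]
finger_gap: 13.3
```

Request:
servo_tool([
  [5,0,0,10,0,0,0],
  [5,0,0,15,0,0,0],
  [5,0,0,15,0,0,0],
  [5,0,0,8,0,0,0],
  [5,0,0,0,0,0,0],
  [5,0,0,0,0,0,0],
])

```text
time: 7.05
tool_pos: [460.1, 160.5, 56.6]
tcp_rot: [179.6, -0.0, -2.2]
ft_force: [0.3, 0.6, -1.8]
finger_gap: 13.2
```

```bash
python3 - <<'E'
from h import *
T=toolT();s=sense();print(s["tool_pos"],s["tcp_rot"],s["ft_force"],s["finger_gap"])
a=snapshot("wrist");b=snapshot("side");np.save("T3.npy",T);cv2.imwrite("pics/w3.png",a);cv2.imwrite("pics/s3.png",b)
A=cv2.resize(a[0:240,150:350],None,fx=2,fy=2,interpolation=cv2.INTER_CUBIC)
B=cv2.resize(b[130:210,210:310],None,fx=4,fy=4,interpolation=cv2.INTER_CUBIC)
im=np.zeros((480,800,3),np.uint8);im[:480,:400]=A;im[:320,400:]=B;cv2.imwrite("pics/c3.png",im)
E
```

```text
[460.0986253  160.53831127  56.6011421 ] [ 1.79598950e+02 -2.12585734e-03 -2.23358230e+00] [ 0.29652329  0.55179614 -1.82068244] 13.23620248274206
```

View pics/c3.png

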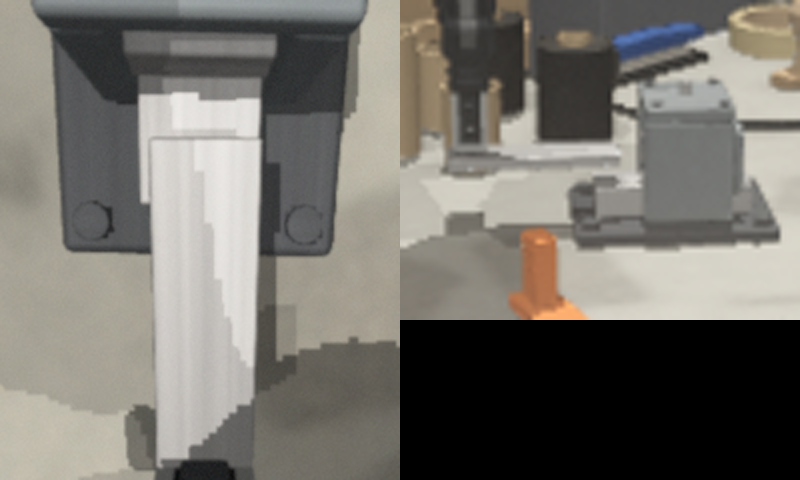

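The crop (wrist view on the left at 2x, side view on the right) shows the blade's tip over the open part of the plate. The blade spans columns 150–262 at row 140, and the plate spans 140–262 at row ~100. The mouth and shoe are at row ~75. I'll measure the lateral offset.

```bash
python3 - <<'E'
from h import *
T=np.load("T3.npy")
inv=np.linalg.inv(T)
f=lambda x,y,z:(inv@np.r_[ray((x/2-.25+150,y/2-.25),"wrist",z,T),1])[:3].round(1)
print("plate L/R",f(139,100,30),f(262,100,30),"left low",f(141,200,30))
print("blade tip L/R",f(149.5,138,50.7),f(263,138,50.7),"blade low",f(154,400,50.7),f(254.5,370,50.7))
print("base corners",f(66,250,10),f(331,252,10), "mid",f(52,50,10),f(350,50,10))
E
```

```text
plate L/R [106.6 -18.   26.5] [106.7  15.6  26.7] left low [ 80.8 -18.4  26.5]
blade tip L/R [ 94.4 -13.6   5.8] [94.4 14.2  6. ] blade low [ 27.1 -14.3   5.8] [35.7 13.6  6. ]
base corners [ 65.9 -45.7  46.3] [65.2 41.7 46.9] mid [123.8 -45.6  46.3] [123.9  43.5  46.9]
```

Request:
servo_tool([
  [5,0,-1.4,4,0.006,0,0.004],
  [5,0,0,4,0,0,0],
  [5,0,0,2,0,0,0],
  [5,0,0,0,0,0,0],
  [5,0,0,0,0,0,0],
])

```text
time: 7.65
tool_pos: [462.1, 162.5, 48.1]
tcp_rot: [-180.0, -0.2, -2.5]
ft_force: [0.5, 0.3, -1.3]
finger_gap: 12.7
```

Request:
servo_tool([
  [5,0,0,1.5,0,-0.002,0],
  [5,0,0,1,0,0,0],
  [5,0,0,0,0,0,0],
])

```text
time: 7.95
tool_pos: [462.3, 162.5, 45.6]
tcp_rot: [-180.0, -0.1, -2.5]
ft_force: [0.1, 0.2, -1.3]
finger_gap: 13.0
```

Request:
servo_tool([
  [5,0,0,1,0,0,0],
  [5,0,0,0.5,0,0,0],
  [5,0,0,0,0,0,0],
])

```text
time: 8.25
tool_pos: [462.3, 162.5, 44.0]
tcp_rot: [-180.0, -0.1, -2.5]
ft_force: [-0.3, -0.4, -1.3]
finger_gap: 13.2
```

Request:
servo_tool([
  [5,0,0,0.5,0,0,0],
  [5,0,0,0,0,0,0],
])

```text
time: 8.45
tool_pos: [462.3, 162.5, 43.4]
tcp_rot: [-180.0, -0.1, -2.5]
ft_force: [0.5, 0.7, -2.1]
finger_gap: 13.4
```

Request:
servo_tool([
  [5,0,0,0.5,0,0,0],
  [5,0,0,0,0,0,0],
])

```text
time: 8.65
tool_pos: [462.4, 162.5, 43.0]
tcp_rot: [-179.9, -0.2, -2.5]
ft_force: [-0.3, -0.6, -0.9]
finger_gap: 13.4
```

Request:
servo_tool([
  [5,0,0,0.5,0,0,0],
  [5,0,0,0,0,0,0],
])

```text
time: 8.85
tool_pos: [462.6, 162.6, 42.9]
tcp_rot: [-179.9, -0.2, -2.5]
ft_force: [-0.1, 0.0, -1.1]
finger_gap: 13.3
```

Request:
servo_tool([
  [5,4,0,0.1,0,0,0],
  [5,5,0,0.1,0,0,0],
  [5,5,0,0.1,0,0,0],
  [5,4,0,0.1,0,0,0],
  [5,0,0,0.1,0,0,0],
])

```text
time: 9.35
tool_pos: [482.9, 161.9, 42.8]
tcp_rot: [-179.9, -0.2, -2.5]
ft_force: [-0.3, 0.0, -0.4]
finger_gap: 13.2
```

```bash
python3 - <<'E'
from h import *
T=toolT();s=sense();print(s["tool_pos"],s["tcp_rot"],s["ft_force"],s["finger_gap"])
a=snapshot("wrist");b=snapshot("side");np.save("T4.npy",T);cv2.imwrite("pics/w4.png",a);cv2.imwrite("pics/s4.png",b)
A=cv2.resize(a[0:240,150:350],None,fx=2,fy=2,interpolation=cv2.INTER_CUBIC)
B=cv2.resize(b[130:210,210:310],None,fx=4,fy=4,interpolation=cv2.INTER_CUBIC)
im=np.zeros((480,800,3),np.uint8);im[:480,:400]=A;im[:320,400:]=B;cv2.imwrite("pics/c4.png",im)
E
```

```text
[482.85226564 161.89245677  42.81502021] [-179.92316708   -0.2357252    -2.48113537] [-0.2672393   0.00930558 -0.37846654] 13.171303440373014
```

View pics/c4.png

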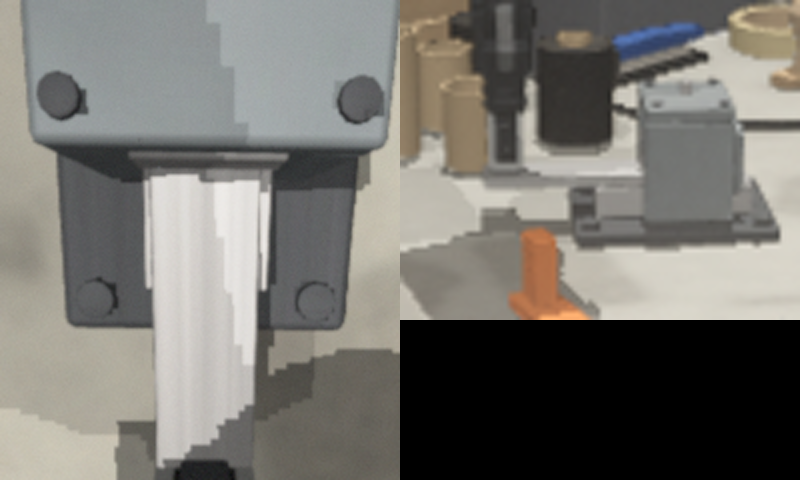

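The blade is centred on the plate: the plate spans columns 145–270 and the blade 153–256, with slack on both sides. The tip has just passed under the bridge's edge. Next I'll compute the depth from the plate's front edge (row 290) and the base's front edge (row 327).

```bash
python3 - <<'E'
from h import *
T=np.load("T4.npy");inv=np.linalg.inv(T)
f=lambda x,y,z:(inv@np.r_[ray((x/2-.25+150,y/2-.25),"wrist",z,T),1])[:3].round(1)
print("plate front",f(148,290,30),f(267,290,30),"base front",f(75,327,10),f(340,325,10),"bridge edge",f(50,143,86),f(370,148,86))
print("blade at 290",f(153,290,38),f(256,290,38))
E
```

```text
plate front [ 56.7 -15.8  13.1] [56.7 17.1 13. ] base front [ 42.7 -41.4  33. ] [43.3 43.  32.9] bridge edge [ 87.3 -25.6 -42.8] [ 86.5  27.1 -42.9]
blade at 290 [ 57.7 -13.7   5.1] [57.7 13.4  5. ]
```

Request:
servo_tool([
  [5,3,0.5,0.1,0,0,0],
  [5,4,0,0.1,0,0,0],
  [5,3,0,0.1,0,0,0],
  [5,0,0,0.1,0,0,0],
], force=80)

```text
time: 9.85
tool_pos: [493.0, 161.2, 42.9]
tcp_rot: [-179.9, -0.2, -2.5]
ft_force: [-1.0, 0.7, 2.9]
finger_gap: 13.1
```

Request:
servo_tool([
  [5,2,0,0.1,0,0,0],
  [5,2,0,0.1,0,0,0],
  [5,0,0,0,0,0,0],
])

```text
time: 10.15
tool_pos: [495.8, 161.1, 43.1]
tcp_rot: [-179.9, -0.0, -2.5]
ft_force: [1.8, -0.3, -1.0]
finger_gap: 13.1
```

Request:
servo_tool([
  [5,2,0,0,0,0,0],
  [5,2,0,0,0,0,0],
  [5,0,0,0,0,0,0],
])

```text
time: 10.45
tool_pos: [497.7, 161.2, 43.3]
tcp_rot: [-180.0, 0.3, -2.4]
ft_force: [0.8, -0.3, 2.6]
finger_gap: 12.8
```

Request:
servo_tool([
  [5,2,0,0,0,0,0],
  [5,2,0,0,0,0,0],
])

```text
time: 10.65
tool_pos: [499.5, 161.2, 43.2]
tcp_rot: [-180.0, 0.6, -2.4]
ft_force: [-13.6, -0.0, 12.6]
finger_gap: 13.3
```

Request:
servo_tool([
  [5,2,0,0,0,0,0],
  [5,2,0,0,0,0,0],
])

```text
time: 10.85
tool_pos: [500.9, 161.3, 43.5]
tcp_rot: [180.0, 0.9, -2.4]
ft_force: [-14.5, 0.1, 13.9]
finger_gap: 12.9
```

Request:
servo_tool([
  [5,2,0,-0.3,0,0.006,0],
  [5,2,0,-0.3,0,0.006,0],
])

```text
time: 11.05
tool_pos: [502.1, 161.3, 43.7]
tcp_rot: [180.0, 0.6, -2.4]
ft_force: [-10.4, 0.1, 5.4]
finger_gap: 13.0
```

Request:
servo_tool([
  [5,2,0,-0.2,0,0.006,0],
  [5,2,0,-0.2,0,0.006,0],
])

```text
time: 11.25
tool_pos: [502.6, 161.2, 43.1]
tcp_rot: [179.9, 0.3, -2.4]
ft_force: [-14.8, -0.1, 14.5]
finger_gap: 13.2
```

Request:
servo_tool([
  [5,2,0,-0.5,0,0.003,0],
  [5,2,0,-0.5,0,0.003,0],
])

```text
time: 11.45
tool_pos: [503.0, 161.2, 43.3]
tcp_rot: [179.9, 0.4, -2.3]
ft_force: [-11.1, 1.1, 8.5]
finger_gap: 12.9
```

```bash
python3 - <<'E'
from h import *
T=toolT();s=sense();print(s["tool_pos"],s["tcp_rot"],s["ft_force"],s["finger_gap"])
a=snapshot("wrist");b=snapshot("side");np.save("T5.npy",T);cv2.imwrite("pics/w5.png",a);cv2.imwrite("pics/s5.png",b)
A=cv2.resize(a[40:280,150:350],None,fx=2,fy=2,interpolation=cv2.INTER_CUBIC)
B=cv2.resize(b[130:210,210:310],None,fx=4,fy=4,interpolation=cv2.INTER_CUBIC)
im=np.zeros((480,800,3),np.uint8);im[:480,:400]=A;im[:320,400:]=B;cv2.imwrite("pics/c5.png",im)
print(sense()["tool_pos"],sense()["ft_force"])
E
```

```text
[503.02077986 161.20855211  43.26328314] [179.87531677   0.3876145   -2.32860844] [-11.0832633    1.09220066   8.51469175] 12.920090422477866
[503.08405416 161.21960603  43.25710014] [-11.12855286  -0.77407612   9.19412248]
```

View pics/c5.png

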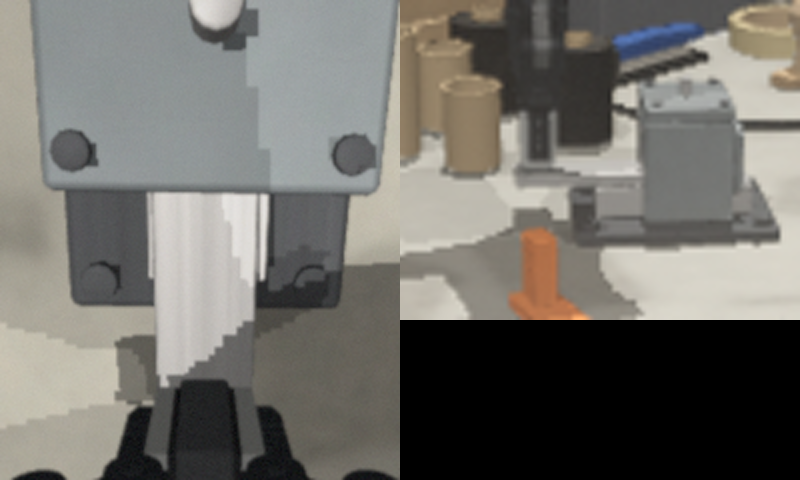

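The blade's edge against the tab is at the same row (~230 in the full frame) as before the push, so it hasn't slipped in the grip. The blade is still centred between the cheeks and lies flat. I'll check the depth from the plate front, the base front and the pin.

```bash
python3 - <<'E'
from h import *
T=np.load("T5.npy");inv=np.linalg.inv(T)
f=lambda x,y,z:(inv@np.r_[ray((x/2-.25+150,y/2-.25+40),"wrist",z,T),1])[:3].round(1)
print("plate front",f(150,281,30),f(264,281,30),"base front",f(75,305,10),f(340,305,10),"bridge edge",f(50,188,86),f(375,193,86))
# pin shift in side view by template match, relative to bridge
b0=cv2.imread("pics/s4.png");b1=cv2.imread("pics/s5.png")
p=proj(np.array([594,154,102.]),"side").round().astype(int);print(p)
print(cv2.cvtColor(b0,6)[p[1]-6:p[1]+5,p[0]-2:p[0]+3].tolist());print(cv2.cvtColor(b1,6)[p[1]-6:p[1]+5,p[0]-2:p[0]+3].tolist())
E
```

```text
plate front [ 36.5 -15.8  13. ] [36.5 16.9 13.1] base front [ 23.5 -42.8  33. ] [23.4 44.5 33.2] bridge edge [ 67.2 -27.2 -43.3] [ 66.3  29.7 -43.1]
[279 147]
[[79, 86, 91, 99, 141], [115, 122, 125, 128, 132], [125, 128, 127, 123, 109], [125, 99, 83, 63, 61], [60, 62, 59, 61, 55], [63, 58, 57, 69, 105], [101, 118, 119, 139, 181], [179, 193, 195, 195, 196], [193, 194, 194, 191, 192], [175, 175, 164, 158, 175], [155, 155, 144, 135, 138]]
[[80, 87, 92, 98, 141], [115, 123, 124, 129, 132], [125, 128, 127, 123, 109], [123, 97, 83, 64, 61], [58, 62, 58, 61, 56], [62, 60, 57, 69, 105], [99, 117, 120, 140, 182], [179, 192, 192, 192, 193], [193, 194, 179, 174, 179], [175, 175, 163, 135, 130], [155, 154, 143, 130, 133]]
```

Request:
servo_tool([
  [5,2.5,0,-0.5,0,0.004,0],
  [5,2,0,-0.4,0,0.003,0],
])

```text
time: 11.75
tool_pos: [503.9, 161.2, 43.2]
tcp_rot: [179.8, 0.4, -2.3]
ft_force: [-12.8, -0.2, 11.3]
finger_gap: 12.7
```

Request:
servo_tool([
  [5,1,0,-0.2,0,0.002,0],
  [5,0.5,0,-0.1,0,0,0],
  [5,0.5,0,0,0,0,0],
])

```text
time: 12.05
tool_pos: [503.9, 161.2, 43.5]
tcp_rot: [179.8, 0.6, -2.3]
ft_force: [-6.5, -0.1, 7.5]
finger_gap: 12.9
```

```bash
python3 - <<'E'
from h import *
s=sense();print(s["time"],s["tool_pos"],s["tcp_rot"],s["ft_force"],s["qd"].round(2))
b=[snapshot("side") for _ in range(4)][-1];a=snapshot("wrist");cv2.imwrite("pics/w6.png",a);cv2.imwrite("pics/s6.png",b)
s=sense();print(s["time"],s["tool_pos"],s["tcp_rot"],s["ft_force"],s["finger_gap"])
# pin top row (sub-pixel, 50% crossing up the pin's column) before/after
g=[cv2.cvtColor(cv2.imread(f"pics/{n}.png"),6)[136:158,275:290].astype(int) for n in("s3","s4","s5","s6")]
for i in(1,2,3):
    d=g[i]-g[0];y,x=np.nonzero(abs(d)>8);print(i,list(zip((y+136).tolist(),(x+275).tolist(),d[y,x].tolist())))
b0,b1=cv2.imread("pics/side.png"),b
ab=cv2.absdiff(b0,b1).max(2)>40
for n,X in dict(wide=[490,-127,20],tape=[640,-85,30],clean=[647,-165,40]).items():
    u,v=proj(np.array(X,float),"side").astype(int);print(n,(u,v),ab[v-20:v+20,u-20:u+20].sum())
E
```

```text
12.05 [503.92194261 161.19316089  43.46312988] [179.80275321   0.56583243  -2.29284281] [-6.52693869 -0.12780756  7.45410748] [ 0.01  0.56 -0.67  0.11  0.72 -0.09]
12.3 [503.93914946 161.17540419  43.49749805] [179.80265896   0.56311931  -2.29490323] [-7.08715774 -0.76285738  7.17371329] 13.140791086981036
1 [(150, 284, -9), (150, 285, -10), (151, 283, -17), (151, 284, -18), (151, 285, -15), (151, 286, -14), (151, 287, -12), (151, 288, -11), (152, 277, -15), (152, 278, -18), (152, 279, -13), (152, 283, -15), (152, 284, -14), (153, 275, -14), (153, 276, -16), (153, 277, -14), (153, 278, -15)]
2 [(149, 279, -15), (149, 280, -23), (149, 281, -21), (149, 282, -14), (150, 280, -24), (150, 281, -44), (150, 282, -28), (150, 283, -13), (150, 284, -10), (150, 285, -9), (150, 288, -10), (150, 289, -9), (151, 283, -17), (151, 284, -18), (151, 285, -18), (151, 286, -17), (151, 287, -17), (151, 288, -15), (151, 289, -17), (152, 277, -16), (152, 278, -19), (152, 279, -17), (152, 280, -9), (152, 283, -19), (152, 284, -18), (152, 285, -18), (152, 286, -16), (152, 287, -15), (152, 288, -15), (152, 28
[... 397 characters left out ...]
10), (150, 288, -11), (150, 289, -9), (151, 283, -16), (151, 284, -18), (151, 285, -18), (151, 286, -18), (151, 287, -16), (151, 288, -16), (151, 289, -17), (152, 277, -16), (152, 278, -19), (152, 279, -16), (152, 280, -10), (152, 283, -18), (152, 284, -18), (152, 285, -17), (152, 286, -19), (152, 287, -15), (152, 288, -15), (152, 289, -14), (153, 275, -19), (153, 276, -19), (153, 277, -17), (153, 278, -16), (153, 279, -12), (153, 281, -10), (153, 283, -13), (153, 284, -15), (153, 285, -15), (153, 286, -15), (154, 275, -16), (154, 276, -14), (154, 277, -14), (154, 281, -29)]
wide (np.int64(251), np.int64(229)) 118
tape (np.int64(320), np.int64(211)) 89
clean (np.int64(335), np.int64(223)) 88
```

```bash
python3 - <<'E'
from h import *
a,b=cv2.imread("pics/side.png"),cv2.imread("pics/s6.png")
ok=True
for n,(x,y,w,h) in dict(wide=(236,214,64,32),tape=(316,192,26,34),clean=(340,200,30,50)).items():
    r=cv2.matchTemplate(b[y-12:y+h+12,x-12:x+w+12],a[y:y+h,x:x+w],cv2.TM_CCOEFF_NORMED);_,v,_,l=cv2.minMaxLoc(r)
    print(n,round(v,3),(l[0]-12,l[1]-12));ok&=max(abs(l[0]-12),abs(l[1]-12))<=1
if ok:print(hand_in())
E
```

```text
wide 0.992 (0, 0)
tape 0.906 (0, 0)
clean 1.0 (0, 0)
the job is handed in; nothing more can be done
None
```

The narrow blade is under the gauge's shoe, still gripped, and I handed the job in at about 12.3 s of the 42 s allowed. The hand-in gives no verdict.

I picked the blade up by its tab, set its tip on the open part of the lower plate, and slid it in under the shoe in small steps.

Last checks:
- **Depth:** the tip is about 29 mm past the mouth, worked out from the plate and bridge edges in the wrist view plus the last 0.9 mm of travel. That implies about 2.3 mm of lift. The guide pin rose roughly one pixel in the side view, which fits but is only a coarse check.
- **Push and grip:** about 7 N of push remains at rest, with the opening near 13 mm and no slip seen along the blade. The upward force on the tool is also about 7 N, so the blade is pressed slightly onto the plate.
- **Flatness:** the tool's pitch is 0.6°, well under the tilt limit.
- **Other objects:** the wide blade, tape measure and cleaner bottle show no shift in the side view. The tape measure's image match was weaker (0.91) than the other two (0.99 and 1.0), and I did not look into why.

One disagreement: the estimates of the gauge's yaw ranged from −1.6° to −3.5°. I worked to about −2.5°, and the blade stayed centred without touching the cheeks.

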